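# Slide the top plate off the stack into the reader

## Robot

A 7-joint arm with a two-finger parallel gripper is mounted at the origin on the work surface. World frame = base frame: x ahead of the robot, y to its left, z up, the work surface at z = 0. Lengths are in m, angles in degrees, forces in N, time in s.
With the tool pointing down it reaches from about 0.425 to 0.875 m from the base axis. Payload 4.7 kg.
Tool frame: the origin (TCP) lies on the mounting face of the last link; the fingertips stand 182 mm ahead of it and the grasp point (between the pads) lies 164 mm ahead of it; z points along the fingers, x is the direction in which the jaws open and shut, and the axes are right-handed (so a half turn about z gives the same grasp; the last joint's range is limited). The gripper opens to 87 mm and grips with 3 to 60 N. Pads are 19 mm wide; open, the fingers measure 117 mm over their backs; the gripper's body (75 mm by 190 mm) begins 51 mm behind the grasp point.
Start: joints at [72.886, 18.392, -4.016, 83.108, 1.295, 78.541, -3.26], TCP at [0.2, -0.618, 0.405] pointing down, gripper open.
Joint ranges: [-163.93, 163.93], [-17.29, 119.83], [-79.2, 71.16], [3.27, 140.29], [-89.18, 269.18], [5.43, 117.66], [-154.24, 154.24]. Speed limits (degrees/s): [147.25, 147.25, 180, 180, 180, 180, 180].

## Interface

Orientations are given as [roll, pitch, yaw] about the fixed x, y, z axes, in that order (R = Rz(yaw) Ry(pitch) Rx(roll)).
In Python, from cell import status, cams, env, outline_of, landmark_of gives the robot as it stands. The module is installed in compiled form; this text tells all that it offers.
- The arm moves only by the tool jog_arm, never from a script. Its argument "rows" is a list of rows, each a list of 7 numbers: the closure, from 0 (fully open) to 1 (shut), then the shift along the tool's x, y, z in m, then the turn, a rotation vector about the tool's x, y, z in degrees. A call has 1 to 12 rows; each row shifts and turns the commanded pose from where the row before left it, along the tool's axes as they then stand; what a row does not reach is not made up. A row lasts 1/12 s, in which the tool goes at most 41.7 mm and 7.16 degrees, less where a joint would pass 70% of its speed; a pose out of reach is approached as far as the arm can. A call with a gripper value outside its range is refused whole. The fingers move at their own pace and stop on an object; "grip_force" is the grip in N (left out, the last holds). Time passes only in rows, so rows that do not move let the fingers close. It gives the time, the measured TCP pose, the force and the opening at its end, in the units of the state.
- status.get_obs(): the state, without advancing time (a new reading comes with each control period).
- cams.read_camera(name): name is "side" or "top"; returns (picture, depth): 480x640x3 uint8, red, green, blue; 480x640 float32, m along the optical axis (not along the pixel's ray), 0 where there is no reading.
- cams.camera_params(name): a dict with "vfov" (degrees; the focal length in pixels is half the picture's height over the tangent of half this angle, whatever the lens; pixels are square), "cx", "cy" (the principal point, pixels), "eye" and "attitude" of the camera in the world. Camera axes: x right, y up, looking along -z (the intrinsics and any distortion apply to the point x, -y, -z); pixel columns grow to the right and rows downward; lengths in m; the calibration is good to about 2 mm. A picture is of the moment at which its call begins. camera_params takes no time and is no camera call.
- env.sign_off(): hands the job in, once; it reports no verdict.
Trained networks look in the newest picture that a camera, given by its name, has taken for a name from the list of things; names that differ only in an ending like _2 or _b are one class to them, and where a whole thing is asked for, a point or a joint stands for the part that bears it (a point fixed in the world has none). Each returns a list of dicts, best first, with "conf" (0 to 1); they miss things now and then, are a little off and sometimes report something else, mostly with a low value. They report only what shows in the picture. A call takes as long as a camera call. They do not tell look-alikes from the thing itself.
- outline_of(camera, name): "pixels" (480x640 bool, what is visible of it) and "box" ([left, top, right, bottom] in pixels, round what is visible of it).
- landmark_of(camera, name): "position" ([row, column] in pixels: a listed point, or the origin of a listed thing).
The state is a dict: "time_s": time; "qpos": joint angles; "joint_velocities": joint speeds; "effort": joint torques, N m; "tool_pos": TCP position; "tool_rot": TCP orientation; "force": force on the tool from outside, world axes, zero at the start; "wrist_torque": the same for the moment, N m; "grip_width": finger opening in m.
Only numpy, scipy, OpenCV 4.12 (cv2) and the standard library are available. Lean on these libraries where they do the work, as an engineer would, in place of code of your own. Each camera call takes 0.05 s, during which the arm holds its last target. There are 200 camera calls.

## Task

Slide the blue top plate off the stack, straight across onto the reader's deck between the guide rails, without lifting it and without shifting the two plates below. Then press it home against the red end stop with about 8 N (at least 5, never over 14) for a full second, never push, press or squeeze it harder than 18 N at any time, and leave it lying against the stop; leave everything else alone.

Things in the scene. Friction and masses are not known exactly. Their poses are not given: they have to be found in the camera images.
- top_centre (a point): plate to move, top of three: mid-blue plastic slab with yellow and white caps, 124 long (its x, the sliding direction) x 84 wide (y) x 12 mm thick, 140 to 270 g. A finger recess is sunk in the middle of its upper face: 44 (x) by 56 (y) mm, 8 mm deep, solid floor. The point is at the plate's centre, half-way up: 6 mm below its upper face, 2 mm below the recess floor
- mid_centre (a point): the grey plate just under it, loose, of the same size and shape; point at its centre, half-way up. It must stay where it is
- low_centre (a point): the white bottom plate, of the same size, lying within the 5 mm high rim of a grey fixed stand (136 x 96 mm); point at its centre, half-way up. It must stay where it is
- reader: plate reader fixed on the bench. Origin on the bench top (z up) under its loading deck, on the deck's middle line; its x axis is the sliding direction, from the stack to the machine. The stack's middle is about 150 mm from the origin on the -x side, with 5 to 20 mm of gap between stack or stand and deck. The white machine housing, 150 mm high, starts at x = 122 mm
- deck_mid (a point): point on the deck surface above the reader's origin, same axes. Flat deck, 38.5 mm above the bench (1.5 mm below the underside of the top plate as stacked), x from -73 to +122 mm. Two aluminium guide rails, 9 mm high, inner faces at y = +45 and -45 mm, from x = -38 to +62 mm, with funnel ends flaring to about +/-57 mm at x = -70 mm
- rail_end (a point): point on the deck surface on its middle line, 62 mm ahead of deck_mid, level with the rails' far ends; same axes. Here or up to 22 mm further ahead (it is reset every time and NOT measured: find it by feel) stands the end stop: a red face 36 mm wide, 14 mm high, looking at the stack, rigid, fixed on the deck, with a black block behind it 22 mm high. The plate is home when its edge touches the red face
- jar: amber jar, 60 mm high, 44 mm across, beside the stack; origin under its middle; leave alone
- reagent: small white bottle with blue cap, 75 mm high, 36 mm across, beside the deck; origin under its middle; leave alone
- beaker: clear beaker, 85 mm high, 68 mm across, on the far side; leave alone
- gel: clear gel bottle, 150 mm high, 64 mm across, to the right of the stack; leave alone
- bin: open red bin, 130 x 180 x 70 mm, on the right; leave alone
- mouse: black computer mouse, 100 x 60 mm, 32 mm high, on the right; leave alone
Mind the look-alikes: they are no part of the job. Of the things like the part that bears top_centre, leave any that is green; of the rest the smaller one is meant.

How it is judged:
By the outcome, as a careful person would: the job done as asked, in the order asked, and still so for the second after the job is handed in, with the robot touching nothing.
It also fails if it takes over 53 s, if anything falls off the work surface, if the arm or the gripper's body presses on something with over 40 N, if the wrist force passes 120 N, or if a joint passes its speed limit or range.

## Working session

There is one attempt and no reset: what is moved stays moved. The work goes in short steps, Python scripts to look and compute and a tool call to move; the robot and the scene stay as the last step left them, time stands still between calls to the robot, and variables do not carry over. Pictures are saved under pics/ and viewed, about 8 in all and at most 12, crops included, and the job is handed in when it is done.

Besides the shell and the picture viewer there is one more tool, called after "Request:" as name(argument=value, ...), one argument or row to a line, values as JSON. jog_arm: Moves the arm, as the interface text tells. Its arguments: {"type":"object","properties":{"rows":{"type":"array"},"grip_force":{"type":"number"}},"required":["rows"]}

```bash
mkdir -p pics; cat > h.py <<'E'
import numpy as np, cv2
from scipy.spatial.transform import Rotation as R
from cell import status, cams, env, outline_of, landmark_of
def K(n):
    p=cams.camera_params(n); f=240/np.tan(np.radians(p['vfov'])/2); return p,f
def att(p):
    a=np.array(p['attitude'],float)
    if a.shape==(3,3): return a
    if a.size==4: return R.from_quat(a).as_matrix()
    return R.from_euler('xyz',a,degrees=True).as_matrix()
def w(n,r,c,d):
    p,f=K(n); r,c,d=map(np.asarray,(r,c,d))
    v=np.stack([(c-p['cx'])/f*d,-(r-p['cy'])/f*d,-d],-1)
    return v@att(p).T+np.array(p['eye'])
def onz(n,r,c,z):
    a=w(n,r,c,1.0); e=np.array(K(n)[0]['eye']); return e+(a-e)*(z-e[2])/(a[2]-e[2])
def save(im,f): cv2.imwrite('pics/'+f,cv2.cvtColor(im,cv2.COLOR_RGB2BGR))
E
python3 - <<'E'
from h import *
for n in('top','side'):
    im,d=cams.read_camera(n); save(im,n+'0.png'); np.save(n+'d.npy',d); print(cams.camera_params(n))
    for t in('top_centre','mid_centre','low_centre','deck_mid','rail_end','reader','jar','reagent'):
        for l in landmark_of(n,t)[:4]: 
            r,c=l['position']; print(n,t,round(l['conf'],2),np.round([r,c]),np.round(w(n,r,c,d[int(r),int(c)]),3))
print(status.get_obs())
E
```

```text
{'vfov': 57.62162552101065, 'cx': 324.51393072711596, 'cy': 239.41909176050802, 'eye': array([ 0.50153994, -0.14613042,  0.96078659]), 'attitude': array([  4.80267564,   0.55432981, -91.3885921 ])}
top top_centre 0.77 [129. 327.] [ 0.831 -0.15   0.002]
top top_centre 0.62 [231. 326.] [ 0.596 -0.142  0.041]
top top_centre 0.62 [350. 369.] [ 0.342 -0.228  0.006]
top deck_mid 0.73 [263. 260.] [ 0.532 -0.002  0.036]
top rail_end 0.76 [274. 230.] [0.512 0.059 0.053]
top reader 0.61 [261. 264.] [ 0.536 -0.009  0.036]
top jar 0.71 [184. 290.] [ 0.696 -0.071  0.06 ]
top reagent 0.82 [211. 233.] [0.642 0.052 0.055]
{'vfov': 43.06371231817647, 'cx': 319.6681279028518, 'cy': 239.37408655229052, 'eye': array([0.14636388, 0.5240896 , 0.73126822]), 'attitude': array([ 5.06430353e+01,  1.07177455e-01, -1.45410065e+02])}
side top_centre 0.96 [222. 229.] [ 0.828 -0.151  0.003]
side top_centre 0.95 [251. 328.] [0.146 0.524 0.731]
side top_centre 0.72 [294. 479.] [ 0.345 -0.239  0.003]
side low_centre 0.71 [348. 297.] [0.499 0.072 0.061]
side deck_mid 0.97 [316. 305.] [ 0.539 -0.002  0.04 ]
side deck_m
[... 180 characters left out ...]
72 0.019]
{'time_s': 0.9, 'qpos': array([72.88554641, 18.39141153, -4.01560489, 83.10716911,  1.29561312,
       78.53888763, -3.25954743]), 'joint_velocities': array([ 0.08486838,  0.15680583, -0.01727983,  0.07589356, -0.07259736,
        0.04494908, -0.04752605]), 'effort': array([-1.52065284e-03, -4.91103745e+01, -4.03407840e-01, -3.12778330e+01,
       -6.33579190e-02,  3.34426691e-02,  3.08200936e-05]), 'tool_pos': array([ 0.20000095, -0.61847907,  0.40479562]), 'tool_rot': array([ 1.79996641e+02, -7.69246167e-03, -7.20766539e+01]), 'force': array([ 0.26678369, -0.73308313,  0.67287338]), 'wrist_torque': array([ 0.00785115, -0.01062887, -0.00856243]), 'grip_width': 0.08672938699937811}
```

View pics/top0.png

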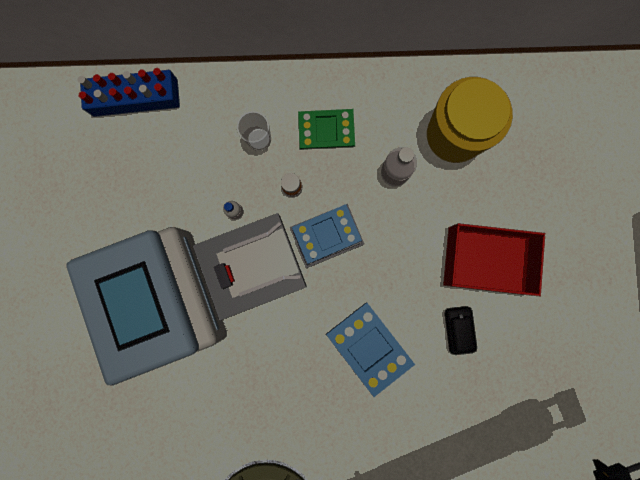

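View pics/side0.png

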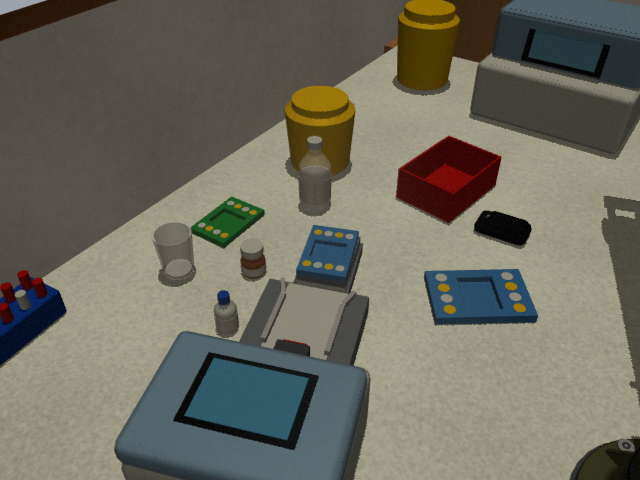

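Candidates in the top view are green at (129,327), which I leave, large blue at (350,369), which is the look-alike, and the smaller blue on the stack at (231,326), which I choose. Next I measure the plate and deck, with a close crop.

```bash
python3 - <<'E'
from h import *
im=cv2.cvtColor(cv2.imread('pics/top0.png'),cv2.COLOR_BGR2RGB); d=np.load('topd.npy')
rr,cc=np.mgrid[:480,:640]; P=w('top',rr,cc,d); 
crop=im[195:325,180:375]; save(cv2.resize(crop,None,fx=4,fy=4,interpolation=cv2.INTER_CUBIC),'crop1.png')
hsv=cv2.cvtColor(im,cv2.COLOR_RGB2HSV); roi=np.zeros((480,640),bool); roi[200:272,285:368]=1
# plate top : height mask
print('bench z',np.median(P[280:300,380:420,2]), 'deck z',np.median(P[255:270,255:268,2]),'plate z',np.median(P[245:255,320:335,2]), np.median(P[228:238,322:332,2]))
m=roi&(P[...,2]>.046)&(cc>288)
nl,lab,st,_=cv2.connectedComponentsWithStats(m.astype(np.uint8)); k=1+np.argmax(st[1:,4]); q=lab==k
print(st[k])
def xy(mask,z):
    cs,_=cv2.findContours(mask.astype(np.uint8),0,2); c=max(cs,key=cv2.contourArea)[:,0]
    return onz2(c[:,1],c[:,0],z)
def onz2(r,c,z):
    a=w('top',r,c,np.ones(len(r))); e=np.array(K('top')[0]['eye']); return (e+(a-e)*((z-e[2])/(a[:,2]-e[2]))[:,None])[:,:2]
r=cv2.minAreaRect((xy(q,.052)*1000).astype(np.float32)); print('plate height mask',r)
o=outline_of('top','top_centre')
for x in o[:3]:
    r=cv2.minAreaRect((xy(x['pixels'],.052)*1000).astype(np.float32)); print('outline',x['conf'],x['box'],r)
# deck
dm=np.zeros_like(roi); dm[205:325,190:310]=1; dm&=(abs(P[...,2]-.0385)<.005)
nl,lab,st,_=cv2.connectedComponentsWithStats(dm.astype(np.uint8)); k=1+np.argmax(st[1:,4]); print(st[k])
r=cv2.minAreaRect((xy(lab==k,.0385)*1000).astype(np.float32)); print('deck',r,cv2.boxPoints(r))
red=(hsv[...,1]>140)&((hsv[...,0]<8)|(hsv[...,0]>172))&(cc<250)&(cc>200)&(rr>250)&(rr<300)
print('red',red.sum(),rr[red].min(),rr[red].max(),cc[red].min(),cc[red].max(),P[red].mean(0))
E
```

```text
bench z -0.0005455998241249427 deck z 0.0379669017058476 plate z 0.04982729165273181 0.04339847413746206
[ 292  204   70   60 1807]
plate height mask ((590.4752807617188, -143.48223876953125), (83.93719482421875, 123.86498260498047), 21.921497344970703)
outline 0.87 [329.7, 302.8, 412.4, 397.2] ((351.061767578125, -225.90499877929688), (161.4309844970703, 109.45256805419922), 36.92424011230469)
outline 0.79 [298.1, 109.0, 356.6, 149.6] ((816.0228881835938, -148.9693145751953), (86.38450622558594, 119.52500915527344), 1.0472362041473389)
outline 0.72 [292.5, 200.5, 359.2, 262.5] ((590.4352416992188, -142.56637573242188), (85.52471160888672, 127.33969116210938), 22.40062141418457)
[ 190  213  116  112 6599]
deck ((529.6199951171875, 24.874176025390625), (190.86619567871094, 196.95562744140625), 19.67933464050293) [[406.598    85.46246]
 [472.92392 -99.98938]
 [652.64197 -35.71411]
 [586.31604 149.73773]]
red 70 265 282 225 233 [0.51263702 0.06102853 0.05260937]
```

View pics/crop1.png

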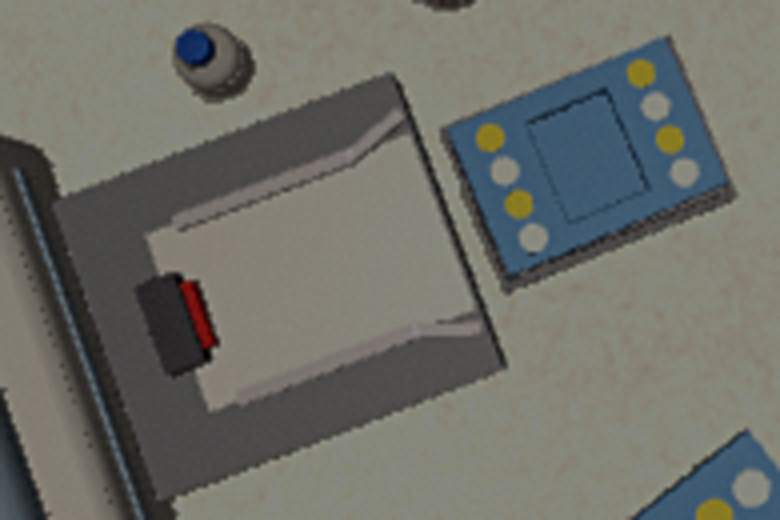

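The crop shows the stacked small blue plate, with its recess and caps, just right of the deck, and the red stop at about pixel (230,273). Next I refine the edges to sub-pixel.

```bash
cat > fit.py <<'E'
from h import *
def edge(g,a,b,z,n='top',half=4):
    "a,b = (col,row) approximate ends; subpixel edge fit, returns world (point,dir) on plane z"
    a,b=np.array(a,float),np.array(b,float); t=(b-a)/np.linalg.norm(b-a); nn=np.array([-t[1],t[0]])
    s=np.linspace(.08,.92,40); o=np.arange(-half,half+.01,.25)
    pts=(a+(b-a)*s[:,None])[:,None]+o[None,:,None]*nn
    v=cv2.remap(g,pts[...,0].astype(np.float32),pts[...,1].astype(np.float32),cv2.INTER_CUBIC)
    gr=np.abs(np.gradient(cv2.GaussianBlur(v,(5,1),0),axis=1)); 
    off=(gr**2*o).sum(1)/(gr**2).sum(1); i=gr.argmax(1); off=np.median(np.stack([o[i],off]),0)
    m=np.abs(off-np.median(off))<1.2; p=(a+(b-a)*s[:,None]+off[:,None]*nn)[m]
    W=np.array([onz(n,y,x,z)[:2] for x,y in p])*1000
    l=cv2.fitLine(W.astype(np.float32),cv2.DIST_HUBER,0,.01,.01)[:,0]; return l[2:],l[:2]
def X(l,m):
    t=np.linalg.solve(np.stack([l[1],-m[1]],1),m[0]-l[0]); return l[0]+t[0]*l[1]
E
python3 - <<'E'
from fit import *
im=cv2.imread('pics/top0.png'); g=im.astype(np.float32).mean(2)
c=lambda x,y:(180+x/4-.375,195+y/4-.375)
E={'deckfar':(c(57,197),c(393,75),.0385),'deckfront':(c(393,75),c(505,368),.0385),'decknear':(c(165,500),c(505,368),.0385),
'railfar':(c(182,228),c(352,163),.0385),'railnear':(c(238,390),c(415,325),.0475),
'pl_front':(c(443,130),c(507,276),.052),'pl_far':(c(443,130),c(668,37),.052),'pl_back':(c(668,37),c(732,185),.052),'pl_near':(c(507,276),c(732,185),.052),
'red':(c(180,285),c(202,348),.0525),'rec_front':(c(527,125),c(570,222),.052),'rec_back':(c(607,90),c(648,186),.052),'rec_far':(c(527,125),c(607,90),.052)}
L={k:edge(g,*v,half=2 if k[:3] in('red','rec') else 3) for k,v in E.items()}
for k,(p,t) in L.items(): print(k,p.round(1),'ang',round(np.degrees(np.arctan2(t[1],t[0]))%180,2))
C=lambda *k:np.mean([X(L[k[i]],L[k[(i+1)%4]]) for i in range(4)],0)
print('plate ctr',C('pl_front','pl_far','pl_back','pl_near'),[X(L['pl_front'],L['pl_far']),X(L['pl_back'],L['pl_near'])])
def frame(th,f,n):
    t=np.radians(th); ex=np.array([np.cos(t),np.sin(t)]); return ex
th=np.mean([np.degrees(np.arctan2(L[k][1][1],L[k][1][0]))%180 for k in('deckfar','decknear')]); ex=np.array([np.cos(np.radians(th)),np.sin(np.radians(th))]); ey=np.array([-ex[1],ex[0]])
A=X(L['deckfront'],L['deckfar']);B=X(L['deckfront'],L['decknear']); O=(A+B)/2+73*ex
print('th',th,'width',np.linalg.norm(A-B),'origin',O)
for k,(p,t) in L.items(): print(k,'reader x,y of fit point',((p-O)@ex).round(1),((p-O)@ey).round(1))
pc=C('pl_front','pl_far','pl_back','pl_near'); print('plate in reader',(pc-O)@ex,(pc-O)@ey)
E
```

```text
deckfar [608.   49.4] ang 109.72
deckfront [554.4 -72.3] ang 19.79
decknear [445.5  -2.6] ang 109.73
railfar [574.6  23.4] ang 109.61
railnear [490.6 -24. ] ang 108.37
pl_front [565.2 -81.7] ang 21.05
pl_far [ 629.8 -125.7] ang 110.67
pl_back [ 615.1 -203.1] ang 20.86
pl_near [ 550.8 -157.9] ang 111.65
red [510.9  63.8] ang 18.77
rec_front [ 580. -123.] ang 20.63
rec_back [ 598.7 -163.8] ang 21.55
rec_far [ 616.  -133.5] ang 111.64
plate ctr [ 590.4546  -142.29202] [array([607.0842 , -65.55908], dtype=float32), array([ 574.8237 , -218.48439], dtype=float32)]
th 109.72647 width 170.50084 origin [535.6575     -1.4352646]
deckfar reader x,y of fit point 23.4 -85.3
deckfront reader x,y of fit point -73.0 6.3
decknear reader x,y of fit point 29.4 85.3
railfar reader x,y of fit point 10.2 -45.1
railnear reader x,y of fit point -6.0 50.0
pl_front reader x,y of fit point -85.5 -0.7
pl_far reader x,y of fit point -148.7 -46.6
pl_back reader x,y of fit point -216.7 -6.7
pl_near reader x,y of fit point -152.4 38.6
red reader x,y of fit point 69.7 1.3
rec_front reader x,y of fit point -129.4 -0.8
rec_back reader x,y of fit point -174.2 -4.5
rec_far reader x,y of fit point -151.5 -31.0
plate in reader -151.08621 -4.0379295
```

Request:
jog_arm(
  rows=[
    [0.6, 0, 0, 0, 0, 0, -7],
    [0.84, 0, 0, 0, 0, 0, -7],
    [0.84, 0, 0, 0, 0, 0, -7],
    [0.84, 0, 0, 0, 0, 0, -7],
    [0.84, 0, 0, 0, 0, 0, -7],
    [0.84, 0, 0, 0, 0, 0, -7],
    [0.84, 0, 0, 0, 0, 0, -7],
    [0.84, 0, 0, 0, 0, 0, -7],
    [0.84, 0, 0, 0, 0, 0, -7],
    [0.84, 0, 0, 0, 0, 0, -7],
    [0.84, 0, 0, 0, 0, 0, -7],
    [0.84, 0, 0, 0, 0, 0, -7],
  ],
  grip_force=5,
)

```text
time_s: 1.95
tool_pos: [0.2, -0.6185, 0.4048]
tool_rot: [180.0, 0.0, 12.3]
force: [-0.3, 0.0, -0.7]
grip_width: 0.0174
```

Request:
jog_arm(
  rows=[
    [0.84, 0, 0, 0, 0, 0, -4.5],
    [0.84, 0, 0, 0, 0, 0, -4.5],
  ],
)

```text
time_s: 2.12
tool_pos: [0.2, -0.6185, 0.4048]
tool_rot: [180.0, 0.0, 21.1]
force: [-0.5, 0.5, -0.1]
grip_width: 0.0148
```

Request:
jog_arm(
  rows=[
    [0.84, 0.0334, -0.0191, 0, 0, 0, 0],
    [0.84, 0.0334, -0.0191, 0, 0, 0, 0],
    [0.84, 0.0334, -0.0191, 0, 0, 0, 0],
    [0.84, 0.0334, -0.0191, 0, 0, 0, 0],
    [0.84, 0.0334, -0.0191, 0, 0, 0, 0],
    [0.84, 0.0334, -0.0191, 0, 0, 0, 0],
    [0.84, 0.0334, -0.0191, 0, 0, 0, 0],
    [0.84, 0.0334, -0.0191, 0, 0, 0, 0],
    [0.84, 0.0334, -0.0191, 0, 0, 0, 0],
    [0.84, 0.0334, -0.0191, 0, 0, 0, 0],
    [0.84, 0.0334, -0.0191, 0, 0, 0, 0],
    [0.84, 0.0334, -0.0191, 0, 0, 0, 0],
  ],
)

```text
time_s: 3.12
tool_pos: [0.4933, -0.2596, 0.4052]
tool_rot: [179.9, -0.0, 20.9]
force: [1.0, -0.4, -0.2]
grip_width: 0.0142
```

Request:
jog_arm(
  rows=[
    [0.84, 0.0334, -0.0191, 0, 0, 0, 0],
    [0.84, 0.0334, -0.0191, 0, 0, 0, 0],
    [0.84, 0.0334, -0.0191, 0, 0, 0, 0],
    [0.84, 0.0334, -0.0191, 0, 0, 0, 0],
    [0.84, 0, 0, 0.03, 0, 0, 0],
    [0.84, 0, 0, 0.03, 0, 0, 0],
    [0.84, 0, 0, 0.03, 0, 0, 0],
    [0.84, 0, 0, 0.03, 0, 0, 0],
    [0.84, 0, 0, 0.02, 0, 0, 0],
    [0.84, 0, 0, 0, 0, 0, 0],
    [0.84, 0, 0, 0, 0, 0, 0],
  ],
)

```text
time_s: 4.03
tool_pos: [0.5898, -0.1422, 0.2641]
tool_rot: [-179.9, 0.1, 20.9]
force: [0.3, -0.3, -0.0]
grip_width: 0.014
```

```bash
python3 - <<'E'
from h import *
o=status.get_obs(); print(o['tool_pos'],o['tool_rot'],o['qpos'],o['grip_width'],o['force'])
im,d=cams.read_camera('side'); save(cv2.resize(im[180:380,200:420],None,fx=3.5,fy=3,interpolation=cv2.INTER_CUBIC)[:600,:770],'s1.png')
E
```

```text
[ 0.58975061 -0.14223356  0.26413508] [-1.79920227e+02  8.84928004e-02  2.09232425e+01] [ 41.01606428  23.47854116 -36.74712287  97.70560515  15.33874533
  64.04944403  20.66152204] 0.01398968439556857 [ 0.29099864 -0.26660004 -0.01481394]
```

View pics/s1.png

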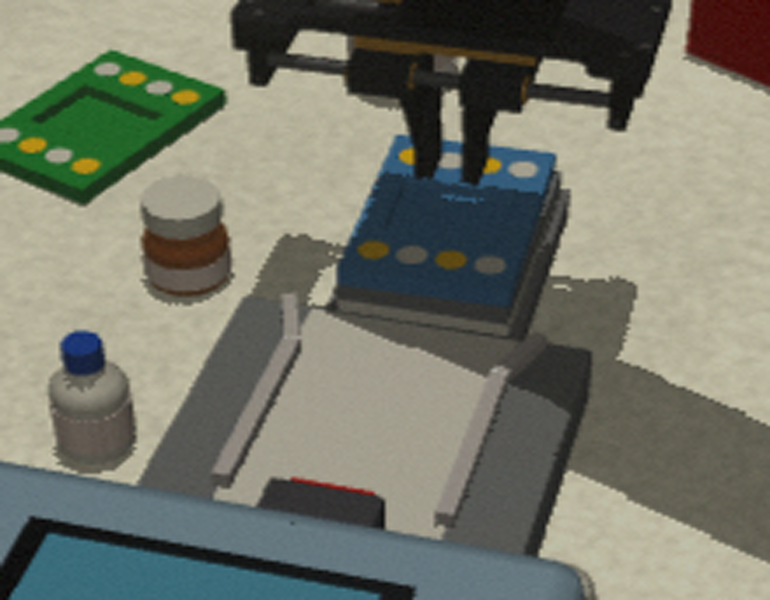

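The gripper is over the recess of the stacked plate, jaws across it, and the way to the deck is clear. Descend.

Request:
jog_arm(
  rows=[
    [0.84, 0, 0, 0.008, 0, 0, 0],
    [0.84, 0, 0, 0.008, 0, 0, 0],
    [0.84, 0, 0, 0.006, 0, 0, 0],
    [0.84, 0, 0, 0.004, 0, 0, 0],
    [0.84, 0, 0, 0.003, 0, 0, 0],
    [0.84, 0, 0, 0.002, 0, 0, 0],
    [0.84, 0, 0, 0, 0, 0, 0],
    [0.84, 0, 0, 0, 0, 0, 0],
  ],
)

```text
time_s: 4.75
tool_pos: [0.5901, -0.1422, 0.2338]
tool_rot: [180.0, -0.0, 20.9]
force: [-0.4, -0.0, 0.2]
grip_width: 0.014
```

Request:
jog_arm(
  rows=[
    [0.84, 0, 0, 0.001, 0, 0, 0],
    [0.84, 0, 0, 0.001, 0, 0, 0],
    [0.84, 0, 0, 0.001, 0, 0, 0],
    [0.84, 0, 0, 0.0007, 0, 0, 0],
    [0.84, 0, 0, 0, 0, 0, 0],
    [0.84, 0, 0, 0, 0, 0, 0],
  ],
)

```text
time_s: 5.25
tool_pos: [0.59, -0.1422, 0.23]
tool_rot: [180.0, 0.0, 20.9]
force: [0.3, 0.0, -0.6]
grip_width: 0.0138
```

Request:
jog_arm(
  rows=[
    [0.84, 0, 0, 0.001, 0, 0, 0],
    [0.84, 0, 0, 0.0007, 0, 0, 0],
    [0.84, 0, -0.002, 0, 0, 0, 0],
    [0.84, 0, -0.003, 0, 0, 0, 0],
    [0.84, 0, -0.003, 0, 0, 0, 0],
    [0.84, 0, -0.002, 0, 0, 0, 0],
    [0.84, 0, 0, 0, 0, 0, 0],
  ],
)

```text
time_s: 5.83
tool_pos: [0.5863, -0.1321, 0.2284]
tool_rot: [-180.0, 0.0, 21.0]
force: [-0.1, -0.1, 0.6]
grip_width: 0.014
```

Request:
jog_arm(
  rows=[
    [0.84, 0, -0.001, 0, 0, 0, 0],
    [0.84, 0, -0.001, 0, 0, 0, 0],
    [0.84, 0, -0.001, 0, 0, 0, 0],
    [0.84, 0, -0.001, 0, 0, 0, 0],
    [0.84, 0, -0.001, 0, 0, 0, 0],
  ],
)

```text
time_s: 6.25
tool_pos: [0.5847, -0.1284, 0.2284]
tool_rot: [180.0, -0.0, 20.9]
force: [0.9, -1.6, 0.8]
grip_width: 0.0136
```

Request:
jog_arm(
  rows=[
    [0.84, 0, -0.001, 0, 0, 0, 0],
    [0.84, 0, -0.001, 0, 0, 0, 0],
    [0.84, 0, -0.001, 0, 0, 0, 0],
    [0.84, 0, -0.001, 0, 0, 0, 0],
    [0.84, 0, -0.001, 0, 0, 0, 0],
  ],
)

```text
time_s: 6.67
tool_pos: [0.5829, -0.1235, 0.2284]
tool_rot: [180.0, -0.0, 20.9]
force: [0.3, -0.9, 0.5]
grip_width: 0.0139
```

```bash
python3 - <<'E'
from h import *
o=status.get_obs(); print(o['tool_pos'],o['tool_rot'],o['force'])
im,d=cams.read_camera('side'); save(cv2.resize(im[215:315,270:390],None,fx=6,fy=6,interpolation=cv2.INTER_CUBIC),'s2.png')
E
```

```text
[ 0.5829018  -0.12350025  0.22840783] [ 1.79983058e+02 -3.58511059e-03  2.09198040e+01] [ 0.31242107 -0.91611406  0.48576615]
```

View pics/s2.png

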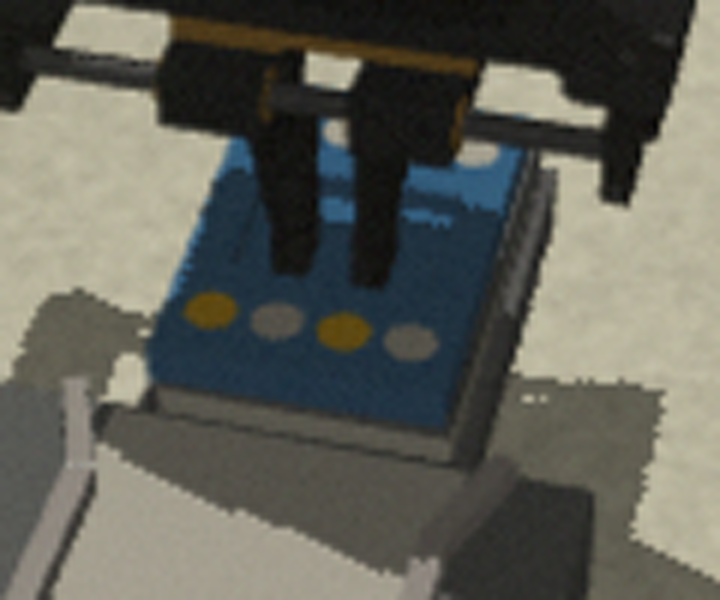

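Request:
jog_arm(
  rows=[
    [0.84, -0.00015, -0.002, 0, 0, 0, 0.06],
    [0.84, -0.00015, -0.002, 0, 0, 0, 0.06],
    [0.84, -0.00015, -0.002, 0, 0, 0, 0.06],
    [0.84, -0.00015, -0.002, 0, 0, 0, 0.06],
    [0.84, -0.00015, -0.002, 0, 0, 0, 0.06],
    [0.84, -0.00015, -0.002, 0, 0, 0, 0.06],
    [0.84, -0.00015, -0.002, 0, 0, 0, 0.06],
    [0.84, -0.00015, -0.002, 0, 0, 0, 0.06],
    [0.84, -0.00015, -0.002, 0, 0, 0, 0.06],
    [0.84, -0.00015, -0.002, 0, 0, 0, 0.06],
    [0.84, -0.00015, -0.002, 0, 0, 0, 0.06],
    [0.84, -0.00015, -0.002, 0, 0, 0, 0.06],
  ],
)

```text
time_s: 7.72
tool_pos: [0.5727, -0.1015, 0.2284]
tool_rot: [180.0, -0.0, 20.2]
force: [0.8, -2.2, 1.3]
grip_width: 0.0138
```

Request:
jog_arm(
  rows=[
    [0.84, -0.00015, -0.002, 0, 0, 0, 0.06],
    [0.84, -0.00015, -0.002, 0, 0, 0, 0.06],
    [0.84, -0.00015, -0.002, 0, 0, 0, 0.06],
    [0.84, -0.00015, -0.002, 0, 0, 0, 0.06],
    [0.84, -0.00015, -0.002, 0, 0, 0, 0.06],
    [0.84, -0.00015, -0.002, 0, 0, 0, 0.06],
    [0.84, -0.00015, -0.002, 0, 0, 0, 0.06],
    [0.84, -0.00015, -0.002, 0, 0, 0, 0.06],
  ],
)

```text
time_s: 8.38
tool_pos: [0.5661, -0.0868, 0.2283]
tool_rot: [-180.0, 0.0, 19.7]
force: [0.9, -1.8, 1.2]
grip_width: 0.014
```

```bash
python3 - <<'E'
from h import *
o=status.get_obs(); print(o['tool_pos'],o['tool_rot'],o['force'])
p=o['tool_pos'][:2]*1000-[535.66,-1.44]; print('reader',p@[-.3376,.9413],p@[-.9413,-.3376])
im,d=cams.read_camera('side'); a=cv2.resize(im[215:350,250:380],None,fx=4,fy=4,interpolation=cv2.INTER_CUBIC)
save(a,'s3.png'); im,d=cams.read_camera('top'); save(im,'top1.png')
E
```

```text
[ 0.56606874 -0.08684772  0.22832196] [-1.79999754e+02  2.07659161e-03  1.97163344e+01] [ 0.87480653 -1.84490294  1.15360903]
reader -90.66027642231866 0.20989917477081121
```

View pics/s3.png

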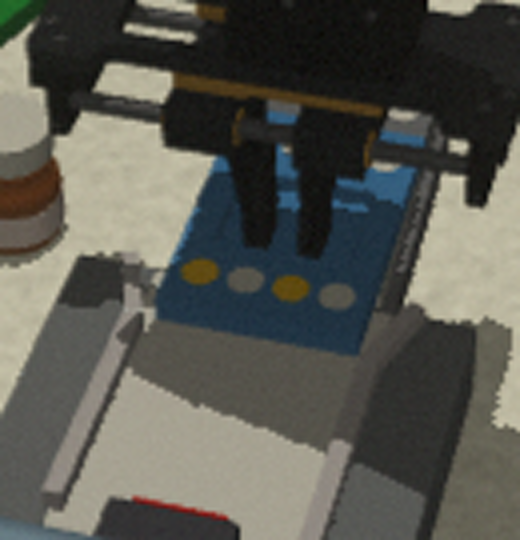

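Request:
jog_arm(
  rows=[
    [0.84, 0, -0.002, 0, 0, 0, 0],
    [0.84, 0, -0.002, 0, 0, 0, 0],
    [0.84, 0, -0.002, 0, 0, 0, 0],
    [0.84, 0, -0.002, 0, 0, 0, 0],
    [0.84, 0, -0.002, 0, 0, 0, 0],
    [0.84, 0, -0.002, 0, 0, 0, 0],
    [0.84, 0, -0.002, 0, 0, 0, 0],
    [0.84, 0, -0.002, 0, 0, 0, 0],
    [0.84, 0, -0.002, 0, 0, 0, 0],
    [0.84, 0, -0.002, 0, 0, 0, 0],
  ],
)

```text
time_s: 9.32
tool_pos: [0.5593, -0.068, 0.2283]
tool_rot: [-180.0, 0.0, 19.7]
force: [0.6, -0.3, -1.0]
grip_width: 0.014
```

Request:
jog_arm(
  rows=[
    [0.84, 0, -0.002, 0, 0, 0, 0],
    [0.84, 0, -0.002, 0, 0, 0, 0],
    [0.84, 0, -0.002, 0, 0, 0, 0],
    [0.84, 0, -0.002, 0, 0, 0, 0],
    [0.84, 0, -0.002, 0, 0, 0, 0],
    [0.84, 0, -0.002, 0, 0, 0, 0],
    [0.84, 0, -0.002, 0, 0, 0, 0],
    [0.84, 0, -0.002, 0, 0, 0, 0],
    [0.84, 0, -0.002, 0, 0, 0, 0],
    [0.84, 0, -0.002, 0, 0, 0, 0],
  ],
)

```text
time_s: 10.15
tool_pos: [0.5526, -0.0492, 0.2283]
tool_rot: [180.0, 0.0, 19.7]
force: [-0.0, -1.8, -1.2]
grip_width: 0.014
```

```bash
python3 - <<'E'
from h import *
o=status.get_obs(); print(o['tool_pos'],o['tool_rot'],o['force'])
p=o['tool_pos'][:2]*1000-[535.66,-1.44]; print('reader',p@[-.3376,.9413],p@[-.9413,-.3376])
im,d=cams.read_camera('side'); a=cv2.resize(im[215:355,250:380],None,fx=4,fy=4,interpolation=cv2.INTER_CUBIC)
save(a,'s4.png')
E
```

```text
[ 0.55259279 -0.04923749  0.22833824] [1.79993222e+02 4.21853349e-03 1.97228265e+01] [-0.00629098 -1.7617487  -1.18590358]
reader -50.70828706584112 0.19760175161529325
```

View pics/s4.png

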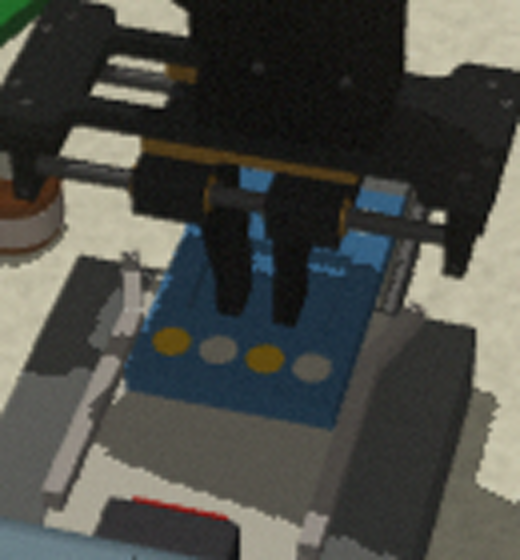

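Request:
jog_arm(
  rows=[
    [0.84, 0, -0.002, 0, 0, 0, 0],
    [0.84, 0, -0.002, 0, 0, 0, 0],
    [0.84, 0, -0.002, 0, 0, 0, 0],
    [0.84, 0, -0.002, 0, 0, 0, 0],
    [0.84, 0, -0.002, 0, 0, 0, 0],
    [0.84, 0, -0.002, 0, 0, 0, 0],
    [0.84, 0, -0.002, 0, 0, 0, 0],
    [0.84, 0, -0.002, 0, 0, 0, 0],
    [0.84, 0, -0.002, 0, 0, 0, 0],
    [0.84, 0, -0.002, 0, 0, 0, 0],
    [0.84, 0, -0.002, 0, 0, 0, 0],
    [0.84, 0, -0.002, 0, 0, 0, 0],
  ],
)

```text
time_s: 11.2
tool_pos: [0.5445, -0.0266, 0.2283]
tool_rot: [180.0, 0.0, 19.7]
force: [0.1, -1.2, -0.6]
grip_width: 0.0136
```

Request:
jog_arm(
  rows=[
    [0.84, 0, -0.002, 0, 0, 0, 0],
    [0.84, 0, -0.002, 0, 0, 0, 0],
    [0.84, 0, -0.002, 0, 0, 0, 0],
    [0.84, 0, -0.002, 0, 0, 0, 0],
    [0.84, 0, -0.002, 0, 0, 0, 0],
    [0.84, 0, -0.002, 0, 0, 0, 0],
    [0.84, 0, -0.002, 0, 0, 0, 0],
    [0.84, 0, -0.002, 0, 0, 0, 0],
    [0.84, 0, -0.002, 0, 0, 0, 0],
    [0.84, 0, -0.002, 0, 0, 0, 0],
  ],
)

```text
time_s: 12.03
tool_pos: [0.5378, -0.0078, 0.2284]
tool_rot: [180.0, -0.0, 19.7]
force: [0.6, -0.9, -0.2]
grip_width: 0.0141
```

```bash
python3 - <<'E'
from h import *
o=status.get_obs(); print(o['tool_pos'],o['tool_rot'],o['force'])
p=o['tool_pos'][:2]*1000-[535.66,-1.44]; print('reader',p@[-.3376,.9413],p@[-.9413,-.3376])
im,d=cams.read_camera('side'); a=cv2.resize(im[215:355,250:380],None,fx=4,fy=4,interpolation=cv2.INTER_CUBIC)
save(a,'s5.png')
E
```

```text
[ 0.5377755  -0.00781919  0.22835983] [ 1.79992258e+02 -9.80808686e-04  1.97219374e+01] [ 0.58180613 -0.93669758 -0.24030009]
reader -6.718923681792584 0.16229134220407793
```

View pics/s5.png

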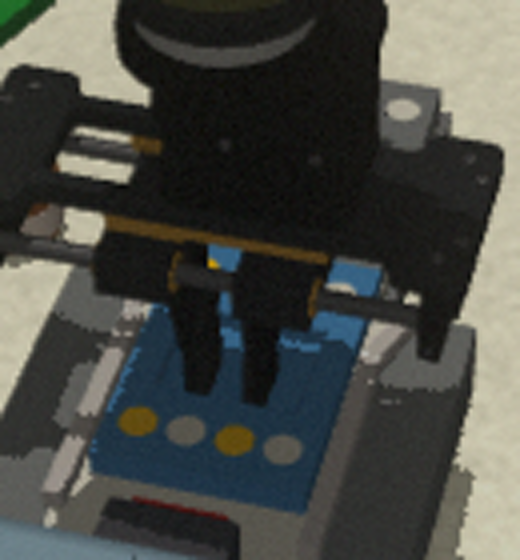

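The plate is on the deck, between the rails, about 25 mm short of the stop. I go on slower.

Request:
jog_arm(
  rows=[
    [0.84, 0, -0.002, 0.0005, 0, 0, 0],
    [0.84, 0, -0.002, 0.0005, 0, 0, 0],
    [0.84, 0, -0.002, 0, 0, 0, 0],
    [0.84, 0, -0.002, 0, 0, 0, 0],
    [0.84, 0, -0.002, 0, 0, 0, 0],
    [0.84, 0, -0.002, 0, 0, 0, 0],
    [0.84, 0, -0.001, 0, 0, 0, 0],
    [0.84, 0, -0.001, 0, 0, 0, 0],
  ],
)

```text
time_s: 12.75
tool_pos: [0.5331, 0.0054, 0.2274]
tool_rot: [180.0, -0.0, 19.7]
force: [1.1, -1.9, 2.4]
grip_width: 0.0141
```

Request:
jog_arm(
  rows=[
    [0.84, 0, -0.001, 0, 0, 0, 0],
    [0.84, 0, -0.001, 0, 0, 0, 0],
    [0.84, 0, -0.001, 0, 0, 0, 0],
    [0.84, 0, -0.001, 0, 0, 0, 0],
    [0.84, 0, -0.001, 0, 0, 0, 0],
    [0.84, 0, 0, 0, 0, 0, 0],
  ],
)

```text
time_s: 13.25
tool_pos: [0.5313, 0.0102, 0.2273]
tool_rot: [-180.0, 0.0, 19.7]
force: [1.0, -1.5, 1.9]
grip_width: 0.0141
```

Request:
jog_arm(
  rows=[
    [0.84, 0, -0.0005, 0, 0, 0, 0],
    [0.84, 0, -0.0005, 0, 0, 0, 0],
    [0.84, 0, -0.0005, 0, 0, 0, 0],
    [0.84, 0, -0.0005, 0, 0, 0, 0],
  ],
)

```text
time_s: 13.58
tool_pos: [0.5307, 0.0116, 0.2273]
tool_rot: [180.0, 0.0, 19.7]
force: [1.3, -3.6, 0.9]
grip_width: 0.0139
```

Request:
jog_arm(
  rows=[
    [0.84, 0, -0.0003, 0, 0, 0, 0],
    [0.84, 0, 0, 0, 0, 0, 0],
  ],
)

```text
time_s: 13.75
tool_pos: [0.5307, 0.0117, 0.2273]
tool_rot: [180.0, 0.0, 19.7]
force: [1.3, -2.4, 0.8]
grip_width: 0.0137
```

Request:
jog_arm(
  rows=[
    [0.84, 0, -0.0003, 0, 0, 0, 0],
    [0.84, 0, 0, 0, 0, 0, 0],
  ],
)

```text
time_s: 13.92
tool_pos: [0.5307, 0.0118, 0.2273]
tool_rot: [179.9, -0.0, 19.7]
force: [2.5, -4.8, 0.1]
grip_width: 0.0141
```

Request:
jog_arm(
  rows=[
    [0.84, 0, -0.0003, 0, 0, 0, 0],
    [0.84, 0, 0, 0, 0, 0, 0],
  ],
)

```text
time_s: 14.08
tool_pos: [0.5306, 0.0118, 0.2273]
tool_rot: [179.9, -0.0, 19.7]
force: [1.2, -6.0, 0.7]
grip_width: 0.0138
```

Request:
jog_arm(
  rows=[
    [0.84, 0, -0.0003, 0, 0, 0, 0],
    [0.84, 0, 0, 0, 0, 0, 0],
    [0.84, 0, 0, 0, 0, 0, 0],
  ],
)

```text
time_s: 14.33
tool_pos: [0.5306, 0.0119, 0.2273]
tool_rot: [179.9, -0.0, 19.7]
force: [2.8, -5.0, 0.1]
grip_width: 0.0141
```

```bash
python3 - <<'E'
from h import *
im,d=cams.read_camera('side'); o=status.get_obs(); print(o['tool_pos'],o['force'],o['force'][:2]@[-.3376,.9413])
save(cv2.resize(im[270:360,255:355],None,fx=6,fy=6,interpolation=cv2.INTER_CUBIC),'s6.png')
E
```

```text
[0.53058   0.011928  0.2273347] [ 1.73625459 -5.49274191  0.15365225] -5.756477513864963
```

View pics/s6.png

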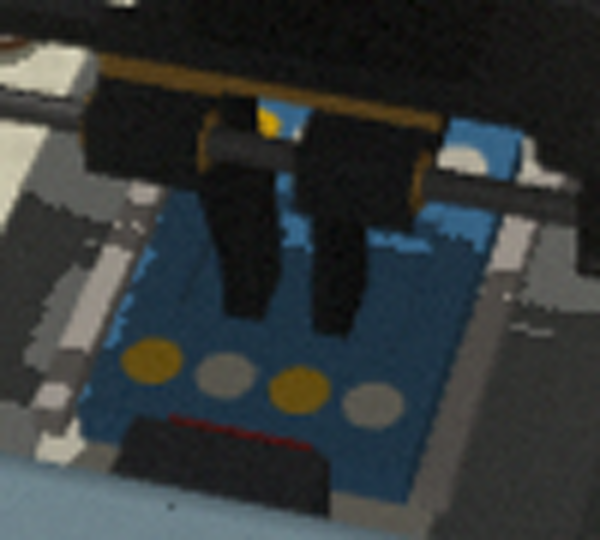

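The plate's edge meets the stop and the force rises without any movement. I bring it to about 8 N and hold.

Request:
jog_arm(
  rows=[
    [0.84, 0, -0.0003, 0, 0, 0, 0],
    [0.84, 0, -0.0003, 0, 0, 0, 0],
    [0.84, 0, 0, 0, 0, 0, 0],
  ],
)

```text
time_s: 14.63
tool_pos: [0.5305, 0.0121, 0.2274]
tool_rot: [179.9, -0.0, 19.7]
force: [2.6, -7.1, -0.5]
grip_width: 0.0136
```

Request:
jog_arm(
  rows=[
    [0.84, 0, 0, 0, 0, 0, 0],
    [0.84, 0, 0, 0, 0, 0, 0],
  ],
)

```text
time_s: 14.8
tool_pos: [0.5305, 0.0121, 0.2274]
tool_rot: [179.9, -0.0, 19.7]
force: [3.1, -6.5, 0.8]
grip_width: 0.0139
```

Request:
jog_arm(
  rows=[
    [0.84, 0, -0.0003, 0, 0, 0, 0],
    [0.84, 0, 0, 0, 0, 0, 0],
    [0.84, 0, 0, 0, 0, 0, 0],
    [0.84, 0, 0, 0, 0, 0, 0],
    [0.84, 0, 0, 0, 0, 0, 0],
  ],
)

```text
time_s: 15.22
tool_pos: [0.5305, 0.0121, 0.2274]
tool_rot: [179.9, -0.0, 19.7]
force: [2.9, -7.5, -0.2]
grip_width: 0.0141
```

Request:
jog_arm(
  rows=[
    [0.84, 0, 0, 0, 0, 0, 0],
    [0.84, 0, 0, 0, 0, 0, 0],
    [0.84, 0, 0, 0, 0, 0, 0],
    [0.84, 0, 0, 0, 0, 0, 0],
    [0.84, 0, 0, 0, 0, 0, 0],
    [0.84, 0, 0, 0, 0, 0, 0],
  ],
)

```text
time_s: 15.72
tool_pos: [0.5304, 0.0121, 0.2274]
tool_rot: [179.9, -0.0, 19.7]
force: [2.8, -7.1, -0.5]
grip_width: 0.0136
```

Request:
jog_arm(
  rows=[
    [0.84, 0, 0, 0, 0, 0, 0],
    [0.84, 0, 0, 0, 0, 0, 0],
    [0.84, 0, 0, 0, 0, 0, 0],
    [0.84, 0, 0, 0, 0, 0, 0],
    [0.84, 0, 0, 0, 0, 0, 0],
    [0.84, 0, 0, 0, 0, 0, 0],
    [0.84, 0, 0, 0, 0, 0, 0],
    [0.84, 0, 0, 0, 0, 0, 0],
  ],
)

```text
time_s: 16.38
tool_pos: [0.5304, 0.0121, 0.2274]
tool_rot: [179.9, -0.0, 19.7]
force: [3.6, -5.9, -0.8]
grip_width: 0.0137
```

Request:
jog_arm(
  rows=[
    [0.84, 0, -0.0003, 0, 0, 0, 0],
    [0.84, 0, 0, 0, 0, 0, 0],
    [0.84, 0, 0, 0, 0, 0, 0],
    [0.84, 0, 0, 0, 0, 0, 0],
    [0.84, 0, 0, 0, 0, 0, 0],
    [0.84, 0, 0, 0, 0, 0, 0],
  ],
)

```text
time_s: 16.88
tool_pos: [0.5304, 0.0122, 0.2274]
tool_rot: [179.8, -0.0, 19.6]
force: [3.3, -7.7, -0.7]
grip_width: 0.014
```

Request:
jog_arm(
  rows=[
    [0.84, 0, 0, 0, 0, 0, 0],
    [0.84, 0, 0, 0, 0, 0, 0],
    [0.84, 0, 0, 0, 0, 0, 0],
    [0.84, 0, 0, 0, 0, 0, 0],
    [0.84, 0, 0, 0, 0, 0, 0],
    [0.84, 0, 0, 0, 0, 0, 0],
    [0.84, 0, 0, 0, 0, 0, 0],
    [0.84, 0, 0, 0, 0, 0, 0],
  ],
)

```text
time_s: 17.55
tool_pos: [0.5304, 0.0122, 0.2274]
tool_rot: [179.8, -0.0, 19.6]
force: [3.5, -8.1, -0.4]
grip_width: 0.0139
```

Request:
jog_arm(
  rows=[
    [0.84, 0, 0.001, 0, 0, 0, 0],
    [0.84, 0, 0.001, 0, 0, 0, 0],
    [0.84, 0, 0.001, 0, 0, 0, 0],
    [0.84, 0, 0.002, 0, 0, 0, 0],
    [0.84, 0, 0.002, 0, 0, 0, 0],
    [0.84, 0, 0.002, 0, 0, 0, 0],
    [0.84, 0, 0.001, 0, 0, 0, 0],
    [0.84, 0, 0, 0, 0, 0, 0],
    [0.84, 0, 0, 0, 0, 0, 0],
  ],
)

```text
time_s: 18.3
tool_pos: [0.5332, 0.0048, 0.2272]
tool_rot: [-180.0, 0.0, 19.7]
force: [-0.3, 0.1, 0.3]
grip_width: 0.0137
```

Request:
jog_arm(
  rows=[
    [0.84, 0, 0, -0.002, 0, 0, 0],
    [0.84, 0, 0, -0.004, 0, 0, 0],
    [0.84, 0, 0, -0.008, 0, 0, 0],
    [0.84, 0, 0, -0.015, 0, 0, 0],
    [0.84, 0, 0, -0.025, 0, 0, 0],
    [0.84, 0, 0, -0.03, 0, 0, 0],
    [0.84, 0, 0, -0.03, 0, 0, 0],
    [0.84, 0, 0, -0.03, 0, 0, 0],
    [0.84, 0, 0, -0.03, 0, 0, 0],
    [0.84, 0, 0, 0, 0, 0, 0],
  ],
)

```text
time_s: 19.13
tool_pos: [0.5348, 0.0056, 0.4085]
tool_rot: [179.7, -0.6, 19.7]
force: [1.1, 0.4, 0.3]
grip_width: 0.0143
```

Request:
jog_arm(
  rows=[
    [0.84, 0, 0.03, 0, 0, 0, 0],
    [0.84, 0, 0.04, 0, 0, 0, 0],
    [0.84, 0, 0.04, 0, 0, 0, 0],
    [0.84, 0, 0.04, 0, 0, 0, 0],
    [0.84, 0, 0.04, 0, 0, 0, 0],
    [0.84, 0, 0.04, 0, 0, 0, 0],
    [0.84, 0, 0.04, 0, 0, 0, 0],
    [0.84, 0, 0.04, 0, 0, 0, 0],
    [0.84, 0, 0.02, 0, 0, 0, 0],
    [0.84, 0, 0, 0, 0, 0, 0],
    [0.84, 0, 0, 0, 0, 0, 0],
  ],
)

```text
time_s: 20.05
tool_pos: [0.6445, -0.3073, 0.4006]
tool_rot: [-179.9, 0.0, 19.6]
force: [0.1, 0.9, -0.3]
grip_width: 0.014
```

```bash
python3 - <<'E'
from h import *
im,d=cams.read_camera('side'); im2,d2=cams.read_camera('top'); save(im2,'top2.png'); np.save('topd2.npy',d2)
a=cv2.resize(im2[195:325,180:375],None,fx=4,fy=4,interpolation=cv2.INTER_CUBIC); save(a,'c2.png')
E
```

```text
(no output)
```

View pics/c2.png

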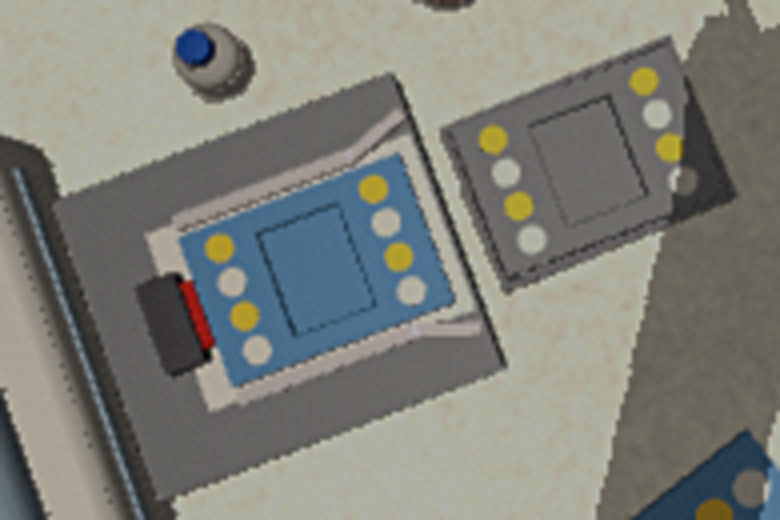

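The blue plate's edge is flush with the red stop at about pixel (231,274), between the rails. The grey plate's corners are where the stack's were. I hand in.

```bash
python3 -c "
from h import *
print(env.sign_off(), status.get_obs()['time_s'])"
```

```text
the job is handed in; nothing more can be done
the job is handed in; nothing more can be done
```

I slid the blue top plate off the stack onto the deck and pressed it against the red end stop. It is lying there now, between the rails. I pushed with the fingertips against the front wall of its recess, so it was not lifted.

- **Press:** the reading was about 7 to 9 N for roughly 2.5 s, with a single low reading of 6.8 N. At the readings taken, the force on the plate never passed about 9 N. Readings come only at the end of each move, so peaks in between were not seen.
- **Stop position:** contact came about 6 mm earlier than my first camera estimate. I had taken the back edge of the red strip for its face. The touch and the final picture agree.
- **Final check:** after the arm withdrew, the last top picture showed the plate flush with the red face. The grey plate stands where the stack stood, judged by eye. I did not measure the grey and white plates for small shifts.
- **Hand-in:** I handed the job in at about 20 s of the 53 s, with the gripper clear of everything.

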